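# Put the pill organiser and spectacle case away in the sloped bedside tidy

### The job

Put the pill organiser (lids up) into the narrow bay of the sloped wooden bedside tidy and the spectacle case (right way up) into its wide bay, lengthwise, sliding each one down the slope under the clear shelf until it rests fully against the back stop. Leave the baby bottle, rattle, coaster, carton and cream jar where they are.

Things in the scene. Friction and masses are not known exactly. Their poses are not given: they have to be found in the camera images.
- tidy: Fixed plywood tidy, 225 mm long (x), 170 wide (y), 96 high; origin under its centre, z up, x to its low back end. Its floor slopes down 0.25 rad along x, from the open high front edge to the back stop, in two bays: wide to -y, narrow to +y. The 20 mm rib between them and the outer rails stand 8 mm above the floor. Not slippery: a thing laid on the slope stays until pushed (1 to 2 N).
- wide_stop (a point): Wide bay (70 mm between rails): point on the sloped floor at the foot of the back stop, mid width, 36 mm to -y of the tidy's middle. x points down the slope into the stop, y across, z square to the floor (up). The floor runs 220 mm up the slope from here to the front edge. The stop is a 30 mm high lip square to the floor.
- narrow_stop (a point): Narrow bay (52 mm between rails): point on the sloped floor at the foot of the back stop, mid width, 45 mm to +y of the tidy's middle. x points down the slope into the stop, y across, z square to the floor (up). Floor length and stop as in the wide bay.
- shelf_edge (a point): Middle of the front edge of the tidy's clear level shelf, at its underside 90 mm above the table; the shelf is 6 mm thick, rests on two side cheeks and roofs both bays from 70 mm (level distance) ahead of the stop to the back, so things go in from the front. Measured square to the slope its edge lies 86 mm up the slope from the stop and 54 mm off the floor. Axes as the tidy's.
- pills_mid (a point): Centre (half-way up) of the green plastic pill organiser, a straight block 160 mm long (x), 40 wide (y), 32 high (z up, seven hinged lids on top, all shut), about 140 g. It lies loose and flat on the table, lids up; either end may go first. Home in its bay, its centre is 80 mm up the slope from the stop and 16 mm off the floor.
- case_mid (a point): Centre (half-way up) of the grey hard spectacle case, shut, a block with rounded edges 155 mm long (x), 58 wide (y), 40 high (z up), about 160 g. It lies loose and flat on the table; either end may go first. Home in its bay, its centre is 77.5 mm up the slope from the stop and 20 mm off the floor.
- bottle: Glass baby bottle with a teat, standing, 60 mm across, 156 high; origin at the centre of its foot. Leave it standing where it is.
- rattle: Wooden rattle lying flat: ring 68 mm across on a handle, 142 long, 16 high; origin near mid length on the table. Leave it.
- coaster: Round white ceramic coaster 96 mm across, 7 high; origin under its centre. Leave it.
- carton: Paper medicine carton lying flat, 110 x 55 x 24 high; origin under its centre. Leave it.
- jar: White cream jar, 64 mm across, 52 high, standing; origin under its centre. Leave it.
There are look-alikes about, which are no part of the job. Of the things like the part that bears pills_mid, leave any that is purple; of the rest the larger one is meant.

How it is judged:
By the outcome, as a careful person would: the job done as asked, in the order asked, and still so for the second after the job is handed in, with the robot touching nothing.
It also fails if it takes over 69 s, if anything falls off the work surface, if the arm or the gripper's body presses on something with over 40 N, if the wrist force passes 120 N, or if a joint passes its speed limit or range.

### The arm

A 6-joint arm with a two-finger parallel gripper is mounted at the origin on the work surface. World frame = base frame: x ahead of the robot, y to its left, z up, the work surface at z = 0. Lengths are in m, angles in rad, forces in N, time in s.
With the tool pointing down it reaches from about 0.225 to 0.725 m from the base axis. Payload 3.1 kg.
Tool frame: the origin (TCP) lies midway between the tips of the shut fingers; the grasp point (between the pads) lies behind it (grip_depth is the y of the grasp point in the tool frame, in m); y points along the fingers, z is the direction in which the jaws open and shut, and the axes are right-handed (so a half turn about y gives the same grasp; the last joint's range is limited). The gripper opens to 85 mm and grips with 20 to 120 N. Pads are 22 mm wide; open, the fingers measure 114 mm over their backs; the gripper's body (76 mm by 85 mm) begins 54 mm behind the grasp point. The pads swing forward as they close: fully open they stand 13 mm farther back than shut.
Start: joints at [1.109, 0.048, 0.099, 1.622, 0, 1.443], TCP at [0.172, 0.496, 0.231] pointing down, gripper open.
Joint ranges: [-2.91, 2.91], [-0.99, 1.94], [-1.21, 1.42], [-2.12, 2.29], [-1.49, 1.47], [-3.14, 3.14]. Speed limits (rad/s): [2.79, 2.79, 3.14, 3.14, 3.14, 3.14].

### API

Orientations are given as a rotation vector (axis times angle).
In Python, from workcell import * gives the robot as it stands.
- The arm moves only by the shell command python3 -m creep 'ROWS' [OPENING] [FORCE]. ROWS is JSON, a list that holds one entry, the list of rows, each a list of 6 numbers: the shift along the tool's x, y, z in mm, then the turn, a rotation vector about the tool's x, y, z in degrees. A call has 1 to 20 rows; each row is the pose to reach, as a shift and turn from the pose measured when the call began, along the tool's axes at that moment; what a row does not reach only later rows make up. A row lasts 1/10 s, in which the tool goes at most 50 mm and 8.59 degrees, less where a joint would pass 70% of its speed; a pose out of reach is approached as far as the arm can. A call with a gripper value outside its range is refused whole. OPENING is the opening, from 0 (shut) to 1 (fully open), set as the call begins (- or left out, the last holds). The fingers move at their own pace and stop on an object; FORCE is the grip in N (left out, the last holds). Time passes only in rows, so rows that repeat a pose let the fingers close. It gives the time, the measured TCP pose, the force and the opening at its end, in the units of the state.
- observe(): the state, without advancing time (a new reading comes with each control period).
- read_camera(name): name is "scene" or "top"; returns (picture, depth): 420x560x3 uint8, blue, green, red; 420x560 float32, m along the optical axis (not along the pixel's ray), 0 where there is no reading.
- calibration(name): a dict with "intrinsics" (3x3 intrinsics, pixels), "eye" and "orientation" of the camera in the world. Camera axes: x right, y down, z forward; pixel columns grow to the right and rows downward; lengths in m; the calibration is good to about 2 mm. A picture is of the moment at which its call begins. calibration takes no time and is no camera call.
- job_done(): hands the job in, once; it reports no verdict.
The state is a dict: "clock": time; "joints": joint angles; "joint_velocities": joint speeds; "joint_torque": joint torques, N m; "tool_pos": TCP position; "orientation": TCP orientation; "force": force on the tool from outside, world axes, zero at the start; "ft_torque": the same for the moment, N m; "grip_width": finger opening in m.
Only numpy, scipy, OpenCV 4.12 (cv2) and the standard library are available. Lean on these libraries where they do the work, as an engineer would, in place of code of your own. Each camera call takes 0.05 s, during which the arm holds its last target.

## Working session

There is one attempt and no reset: what is moved stays moved. The work goes in short steps, Python scripts to look and compute and a shell command to move; the robot and the scene stay as the last step left them, time stands still between calls to the robot, and variables do not carry over. Pictures are saved under pics/ and viewed, and the job is handed in when it is done.

```bash
ls; mkdir -p pics; python3 - <<'E'
from workcell import *
import cv2
s=observe()
print({k:(v if not hasattr(v,'round') else v) for k,v in s.items()})
try: print(grip_depth)
except Exception as e: print(e)
for n in("scene","top"):
    p,d=read_camera(n); cv2.imwrite(f"pics/{n}0.png",p)
    import numpy as np; np.save(f"pics/{n}0.npy",d); print(n,calibration(n))
E
```

```text
pics
{'clock': 0.0, 'joints': array([ 1.10921616e+00,  4.87381477e-02,  9.76183117e-02,  1.62197469e+00,
       -8.00840173e-06,  1.44298411e+00]), 'joint_velocities': array([ 0.0009407 ,  0.0007069 ,  0.0017582 , -0.0001267 , -0.00138127,
       -0.00154185]), 'joint_torque': array([-4.84509146e-04, -3.38778913e+01,  3.20018327e+01,  1.99634844e-02,
       -2.44014172e-04,  3.83395715e-06]), 'tool_pos': array([0.17174763, 0.49548675, 0.23013395]), 'orientation': array([-1.55708633,  0.26252017, -0.26147942]), 'force': array([-1.07089577, -0.57892906, -0.20142554]), 'ft_torque': array([ 0.05258728,  0.03038009, -0.02557254]), 'grip_width': 0.08525488499830863}
-0.0187
scene {'intrinsics': array([[454.03207635,   0.        , 287.44244054],
       [  0.        , 454.03207635, 204.54050683],
       [  0.        ,   0.        ,   1.        ]]), 'eye': array([1.28594643, 0.3606544 , 0.93007903]), 'orientation': array([-1.37229712, -2.15315339,  0.92965498])}
top {'intrinsics': array([[483.90522013,   0.        , 275.97462654],
       [  0.        , 483.90522013, 211.37460653],
       [  0.        ,   0.        ,   1.        ]]), 'eye': array([ 0.39173911, -0.05451398,  1.2147458 ]), 'orientation': array([-2.17556338,  2.19348377, -0.07699851])}
```

View pics/top0.png

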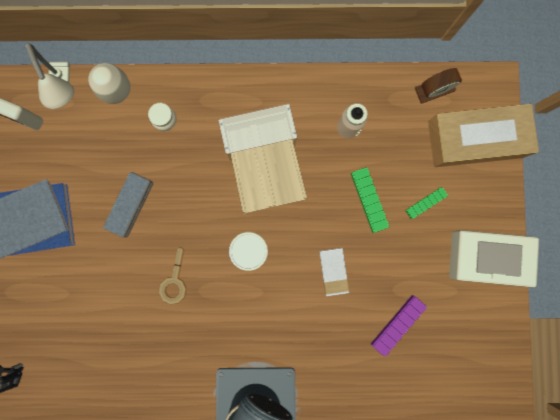

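View pics/scene0.png

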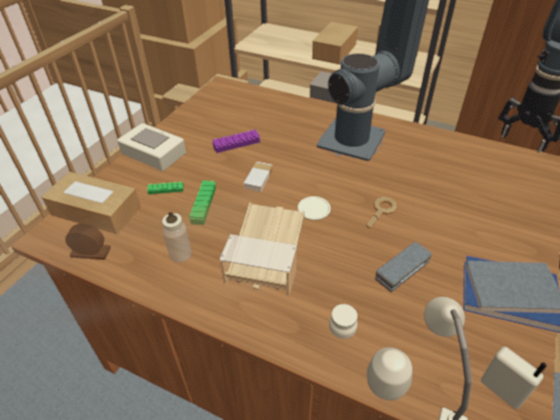

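The top view shows the tidy at about (262,160), with its open front toward the robot. The grey case is at (128,205). There are three pill organisers: large green (370,200), small green (427,203) and purple (398,325). The purple one is excluded, and the larger of the two greens is the one at (370,200). I'll measure these and crop to confirm.

```bash
cat > h.py <<'E'
import numpy as np, cv2
from scipy.spatial.transform import Rotation as R
from workcell import *
def cam(n,c=None):
    c=calibration(n); return c["intrinsics"],np.array(c["eye"]),R.from_rotvec(c["orientation"]).as_matrix()
def cloud(n,d):
    K,e,M=cam(n); v,u=np.mgrid[0:d.shape[0],0:d.shape[1]]
    P=np.stack([(u-K[0,2])/K[0,0]*d,(v-K[1,2])/K[1,1]*d,d],-1)
    return P@M.T+e
def proj(n,P):
    K,e,M=cam(n); q=(np.atleast_2d(P)-e)@M; return np.c_[q[:,0]/q[:,2]*K[0,0]+K[0,2],q[:,1]/q[:,2]*K[1,1]+K[1,2]]
E
python3 - <<'E'
from h import *
for n in("top","scene"):
    p=cv2.imread(f"pics/{n}0.png"); d=np.load(f"pics/{n}0.npy"); W=cloud(n,d)
    hsv=cv2.cvtColor(p,cv2.COLOR_BGR2HSV); z=W[...,2]
    print(n,"table z",np.median(z[200:300,200:320]) )
    def rep(name,m,zlo,zhi):
        m=(m&(z>zlo)&(z<zhi)&(d>0)).astype(np.uint8)
        k,l,st,_=cv2.connectedComponentsWithStats(m)
        for i in range(1,k):
            if st[i,4]<60: continue
            P=W[l==i]; (c,wh,a)=cv2.minAreaRect((P[:,:2]*1000).astype(np.float32))
            print(name,st[i],"c",np.round(c,1),"wh",np.round(wh,1),"a",round(a,1),"z",np.round(np.percentile(P[:,2],[5,50,95])*1000,1))
    rep("green",(hsv[...,0]>45)&(hsv[...,0]<80)&(hsv[...,1]>120),.02,.2)
    m=np.zeros(z.shape,bool)
    if n=="top": m[165:245,95:160]=1
    else: m[235:300,365:440]=1
    rep("case",m,.032,.06)
    m=np.zeros(z.shape,bool)
    if n=="top":
        m[95:220,210:315]=1
        rep("tidy",m,.008,.2); rep("shelf",m,.08,.2)
t=cv2.imread("pics/top0.png")
a=cv2.resize(t[155:250,340:460],None,fx=5,fy=5,interpolation=cv2.INTER_CUBIC);cv2.imwrite("pics/c1.png",a)
a=cv2.resize(t[95:220,210:315],None,fx=4.8,fy=4.8,interpolation=cv2.INTER_CUBIC);cv2.imwrite("pics/c2.png",a)
E
```

```text
top table z 0.0010589851182578602
green [ 351  168   38   65 1071] c [ 504.6 -284.8] wh [159.3  42.8] a 19.1 z [25.4 32.1 36.1]
green [407 188  41  30 365] c [ 496.8 -426.7] wh [ 27.2 105.4] a 32.3 z [20.2 22.5 26.1]
case [ 103  172   47   65 1494] c [497.2 312.9] wh [ 59.9 154.5] a 65.1 z [35.7 40.2 44.2]
tidy [ 218  104   88  111 6547] c [596.8 -26.1] wh [230.  170.3] a 12.4 z [35.6 66.1 98.9]
shelf [ 218  104   78   51 2542] c [667.6 -10.4] wh [ 84.7 170.3] a 12.3 z [ 93.   96.6 100. ]
scene table z 0.003183327095029831
green [195 182  20  25 301] c [ 486.2 -287.7] wh [111.7  38.6] a 19.8 z [26.8 31.3 34.8]
case [ 376  242   56   44 1112] c [499.7 314.3] wh [ 57.5 155.8] a 64.9 z [35.1 39.2 42.1]
```

View pics/c1.png

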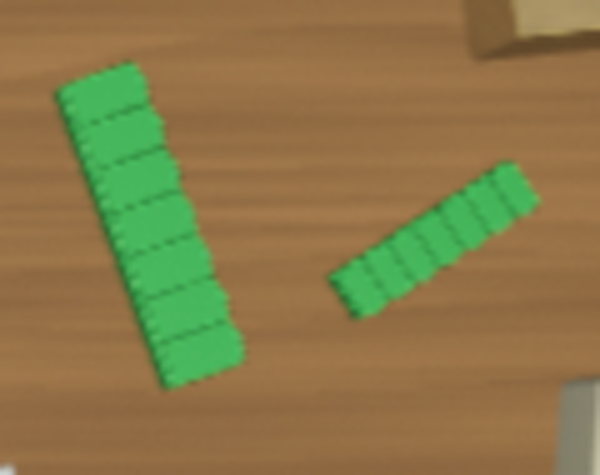

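View pics/c2.png

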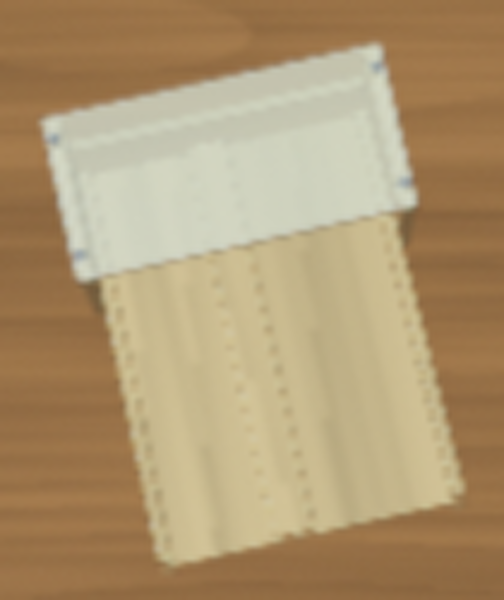

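The crop confirms it: the left organiser measures about 160x40 and is the one meant, and the right one is only about 105x27. The tidy yaw is about 12.35° and its outline measures 230x170, which agrees with the given size. Next I work out the grasp approach.

```bash
cat >> h.py <<'E'
def frame(yaw,pitch=0):
    """item frame: x long axis, y, z up; pitch down slope positive"""
    return R.from_euler('ZY',[yaw,pitch],degrees=True).as_matrix()
def toolR(F,sgn):
    y=-F[:,2]; z=sgn*F[:,1]; return np.c_[np.cross(y,z),y,z]
def delta(p,Rt):
    s=observe(); R0=R.from_rotvec(s["orientation"]).as_matrix()
    dp=R0.T@(np.array(p)-s["tool_pos"])*1000; w=np.degrees(R.from_matrix(R0.T@Rt).as_rotvec())
    return np.round(np.r_[dp,w],1)
YT=12.35; PT=np.degrees(.25)
FT=frame(YT,PT); CT=np.array([.598,-.0256,0]) 
F0=frame(YT)
def stop(yoff): return CT+F0@np.array([.1007,yoff,.0164])
E
python3 - <<'E'
from h import *
s=observe(); M=R.from_rotvec(s["orientation"]).as_matrix(); print(M.round(3))
F=frame(19.5); c=np.array([.5044,-.286,0]); g=c-F[:,0]*.05
for sg in(1,-1): print(sg,delta(g+[0,0,.12],toolR(F,sg)),g)
Fc=frame(-25)
for sg in(1,-1):print("case yaw from cur",delta([.45,.33,.1],toolR(Fc,sg)))
for P in(stop(.045),stop(-.036)): print(P, proj("top",P))
# shelf edge check
P=stop(0)-FT[:,0]*.086+FT[:,2]*.054; print("edge",P,[proj("top",P+F0[:,1]*k) for k in(-.085,.085)])
E
```

```text
[[ 0.945 -0.001  0.328]
 [-0.328 -0.002  0.945]
 [-0.    -1.    -0.002]]
1 [ 5.313e+02  1.115e+02 -6.604e+02  1.000e-01 -3.860e+01 -1.000e-01] [ 0.45726793 -0.30269034  0.        ]
-1 [ 5.313e+02  1.115e+02 -6.604e+02  1.000e-01  1.414e+02  1.000e-01] [ 0.45726793 -0.30269034  0.        ]
case yaw from cur [ 3.171e+02  1.303e+02 -6.490e+01  1.000e-01  5.900e+00 -0.000e+00]
case yaw from cur [ 3.171e+02  1.303e+02 -6.490e+01 -0.000e+00 -1.741e+02 -2.000e-01]
[0.686745   0.03989668 0.0164    ] [[238.07341648 128.66359635]]
[ 0.70406952 -0.03922892  0.0164    ] [[269.4995406  121.61770265]]
edge [ 0.62802215 -0.01902666  0.08999801] [array([[295.88819822, 137.55901954]]), array([[225.4158297 , 153.40692893]])]
```

```bash
python3 -m creep '[[[531,80,-660,0,-38.6,0],[531,80,-660,0,-38.6,0],[531,80,-660,0,-38.6,0],[531,80,-660,0,-38.6,0],[531,80,-660,0,-38.6,0],[531,80,-660,0,-38.6,0],[531,80,-660,0,-38.6,0],[531,80,-660,0,-38.6,0],[531,80,-660,0,-38.6,0],[531,80,-660,0,-38.6,0],[531,80,-660,0,-38.6,0],[531,80,-660,0,-38.6,0],[531,80,-660,0,-38.6,0],[531,80,-660,0,-38.6,0],[531,80,-660,0,-38.6,0],[531,80,-660,0,-38.6,0],[531,80,-660,0,-38.6,0],[531,80,-660,0,-38.6,0],[531,80,-660,0,-38.6,0],[531,80,-660,0,-38.6,0]]]' 1 40
python3 - <<'E'
from h import *
F=frame(19.5); c=np.array([.5044,-.286,0]); g=c-F[:,0]*.05
print(delta(g+[0,0,.007],toolR(F,1)),observe()["joints"].round(2))
E
```

```text
clock: 2.1
tool_pos: [0.4565, -0.3018, 0.1505]
orientation: [-1.554, -0.264, 0.268]
force: [-0.7, -0.2, -0.0]
grip_width: 0.0855
[ 8.000e-01  1.435e+02 -1.200e+00 -1.000e-01 -1.000e-01 -1.000e-01] [-0.71  0.1  -0.    1.47 -0.   -1.04]
```

```bash
python3 -m creep '[[[1,45,-1,0,0,0],[1,90,-1,0,0,0],[1,120,-1,0,0,0],[1,135,-1,0,0,0],[1,143,-1,0,0,0],[1,143,-1,0,0,0],[1,143,-1,0,0,0]]]' 1 40
python3 - <<'E'
from h import *
for n in("scene",):
    p,d=read_camera(n); cv2.imwrite("pics/s1.png",cv2.resize(p[120:270,130:330],None,fx=4,fy=4,interpolation=cv2.INTER_CUBIC))
print(observe()["force"])
E
```

```text
clock: 2.8
tool_pos: [0.4587, -0.3032, 0.0096]
orientation: [-1.556, -0.266, 0.267]
force: [-0.6, 0.4, -0.0]
grip_width: 0.0852
[ 0.51710826  0.23953033 -0.48611191]
```

View pics/s1.png

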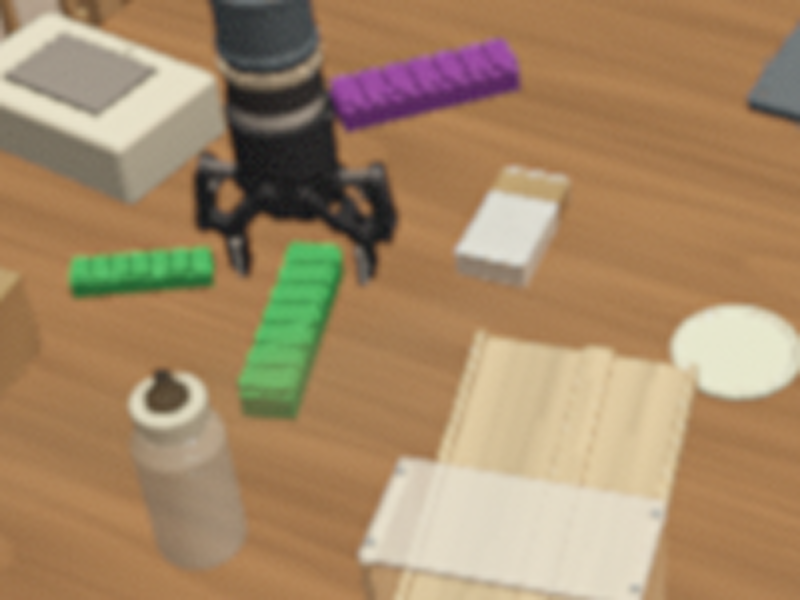

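The fingers straddle the robot-side end of the big green organiser, around crop (240-370,265). Closing.

```bash
python3 -m creep '[[[0,3,0,0,0,0],[0,3,0,0,0,0],[0,3,0,0,0,0],[0,3,0,0,0,0],[0,3,0,0,0,0],[0,3,0,0,0,0],[0,3,0,0,0,0],[0,3,0,0,0,0],[0,3,0,0,0,0],[0,3,0,0,0,0]]]' 0 60
python3 -m creep '[[[0,-20,0,0,0,0],[0,-50,0,0,0,0],[0,-90,0,0,0,0],[0,-120,0,0,0,0],[0,-120,0,0,0,0],[0,-120,0,0,0,0]]]'
python3 - <<'E'
from h import *
for n in("scene","top"):
    p,d=read_camera(n); cv2.imwrite(f"pics/{n}2.png",p);np.save(f"pics/{n}2.npy",d)
p=cv2.imread("pics/scene2.png");cv2.imwrite("pics/s2.png",cv2.resize(p[100:270,130:330],None,fx=3.5,fy=3.5,interpolation=cv2.INTER_CUBIC))
print(observe()["force"],observe()["tool_pos"])
d=np.load("pics/top2.npy");p=cv2.imread("pics/top2.png");W=cloud("top",d);hsv=cv2.cvtColor(p,cv2.COLOR_BGR2HSV)
m=(hsv[...,0]>45)&(hsv[...,0]<80)&(hsv[...,1]>120)&(W[...,2]>.05)
P=W[m]; print(cv2.minAreaRect((P[:,:2]*1000).astype(np.float32)))
A=np.c_[P[:,:2],np.ones(len(P))]; q=np.linalg.lstsq(A,P[:,2],rcond=None)[0]; print(q, P[:,2].mean(),len(P))
E
```

```text
clock: 3.85
tool_pos: [0.4595, -0.3041, 0.0078]
orientation: [-1.558, -0.267, 0.266]
force: [0.3, -1.0, 5.2]
grip_width: 0.0387
clock: 4.45
tool_pos: [0.4591, -0.3036, 0.1272]
orientation: [-1.558, -0.267, 0.266]
force: [0.2, 0.7, -1.1]
grip_width: 0.0383
[-0.54706346  0.7014924  -3.0529232 ] [ 0.45792479 -0.30254302  0.12498655]
((488.984375, -174.6988983154297), (160.24070739746094, 264.43743896484375), 7.762838363647461)
[-0.94831757  2.93054038  1.45236457] 0.15907063208422315 982
```

View pics/s2.png

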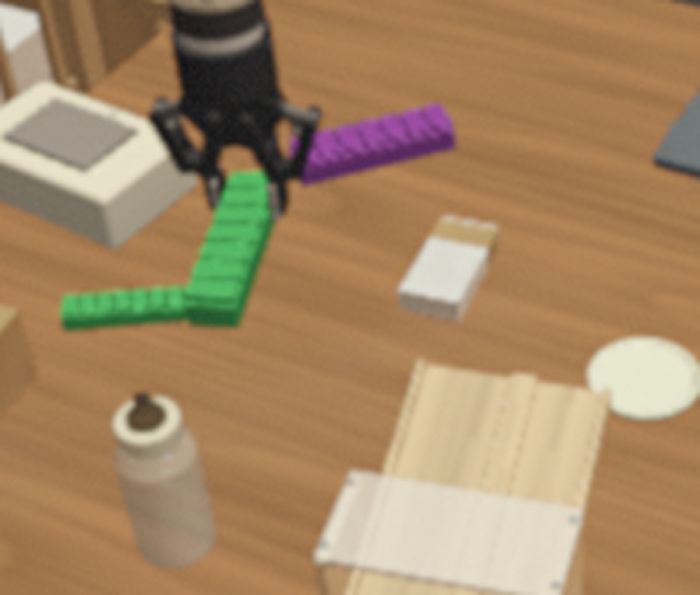

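The organiser is held and clear of the table (crop 235,250). I'll measure its pose in the hand and compute the bay targets.

```bash
cat >> h.py <<'E'
def fitgreen(p,d,zmin,n="top",zmax=.4):
    W=cloud(n,d);hsv=cv2.cvtColor(p,cv2.COLOR_BGR2HSV)
    m=(hsv[...,0]>45)&(hsv[...,0]<80)&(hsv[...,1]>120)&(W[...,2]>zmin)&(W[...,2]<zmax)
    k,l,st,_=cv2.connectedComponentsWithStats(m.astype(np.uint8)); i=1+np.argmax(st[1:,4]); return W[l==i]
def itempose(P):
    """top-face plane by robust fit -> centroid, normal, rect"""
    Q=P.copy()
    for _ in range(6):
        A=np.c_[Q[:,:2],np.ones(len(Q))]; q=np.linalg.lstsq(A,Q[:,2],rcond=None)[0]
        r=P[:,2]-np.c_[P[:,:2],np.ones(len(P))]@q; Q=P[abs(r)<.005]
    r=cv2.minAreaRect((Q[:,:2]*1000).astype(np.float32))
    return q,Q.mean(0),r,len(Q)
E
python3 - <<'E'
from h import *
d=np.load("pics/top2.npy");p=cv2.imread("pics/top2.png")
P=fitgreen(p,d,.08); q,c,r,n=itempose(P); print(q,c,r,n)
F=frame(19.5); print("pitch deg down-forward",-np.degrees(np.arctan(q[:2]@F[:2,0])))
t=observe()["tool_pos"]; print("ctr in tool frame along F",F.T@(np.r_[np.array(r[0])/1000,c[2]]-t))
E
```

```text
[ 2.42563554e-05 -2.51109799e-02  1.43057798e-01] [ 0.52942054 -0.2740354   0.14995194] ((525.8892822265625, -276.87054443359375), (111.11686706542969, 42.531089782714844), 19.88590431213379) 782
pitch deg down-forward 0.4789444494076932
ctr in tool frame along F [0.07263579 0.00151293 0.02496539]
```

```bash
python3 - <<'E'
from h import *
Rt=toolR(FT,1); S=stop(.045)
for up,h in((.238,.07),(.238,.012),(.128,.012)):
    P=S-FT[:,0]*up+FT[:,2]*h; print(up,h,P.round(3),delta(P,Rt))
E
```

```text
0.238 0.07 [ 0.478 -0.006  0.143] [118.  -18.3 273.1   0.9   7.1  14.2]
0.238 0.012 [ 0.464 -0.009  0.087] [103.9  37.9 274.9   0.9   7.1  14.2]
0.128 0.012 [0.568 0.014 0.06 ] [209.8  64.9 261.7   0.9   7.1  14.2]
```

```bash
python3 -m creep '[[[20,-20,40,0.2,1.2,2.4],[40,-20,80,0.3,2.4,4.8],[60,-20,125,0.5,3.6,7.2],[80,-20,170,0.6,4.8,9.6],[100,-20,215,0.8,6,12],[118,-18,260,0.9,7,14.2],[118,-18,273,0.9,7.1,14.2],[118,-18,273,0.9,7.1,14.2],[118,-18,273,0.9,7.1,14.2],[118,-18,273,0.9,7.1,14.2]]]'
python3 - <<'E'
from h import *
for n in("scene","top"):
    p,d=read_camera(n); cv2.imwrite(f"pics/{n}3.png",p);np.save(f"pics/{n}3.npy",d)
q,c,r,n=itempose(fitgreen(p,d,.08)); print(q,c,r,n)
print("pitch",-np.degrees(np.arctan(q[:2]@F0[:2,0])), "roll",np.degrees(np.arctan(q[:2]@F0[:2,1])))
x=F0.T@(np.r_[np.array(r[0])/1000,c[2]]-stop(.045)); print("rel narrow stop",x)
Rt=toolR(FT,1); S=stop(.045)
for up,h in((.238,.012),(.128,.012)):
    P=S-FT[:,0]*up+FT[:,2]*h; print(up,h,P.round(3),delta(P,Rt))
a=cv2.imread("pics/scene3.png")[150:320,190:370];b=p[90:270,190:350]
cv2.imwrite("pics/m3.png",np.hstack([cv2.resize(a,(423,400)),cv2.resize(b,(356,400))]))
E
```

```text
clock: 5.55
tool_pos: [0.4781, -0.0074, 0.1424]
orientation: [-1.582, 0.03, 0.363]
force: [-0.3, -0.3, -1.9]
grip_width: 0.0385
[0.16394895 0.03422016 0.09346836] [ 0.46723564 -0.01948122  0.16966797] ((468.93524169921875, -20.20301055908203), (19.6227970123291, 32.45063018798828), 89.61469268798828) 106
pitch -9.507331995882181 roll -0.09382749283302823
rel narrow stop [-0.22562379 -0.01212315  0.15326797]
0.238 0.012 [ 0.464 -0.009  0.087] [ 0.3 57.6  1.6 -0.  -0.2 -0. ]
0.128 0.012 [0.568 0.014 0.06 ] [110.3  57.6   2.   -0.   -0.2  -0. ]
```

View pics/m3.png

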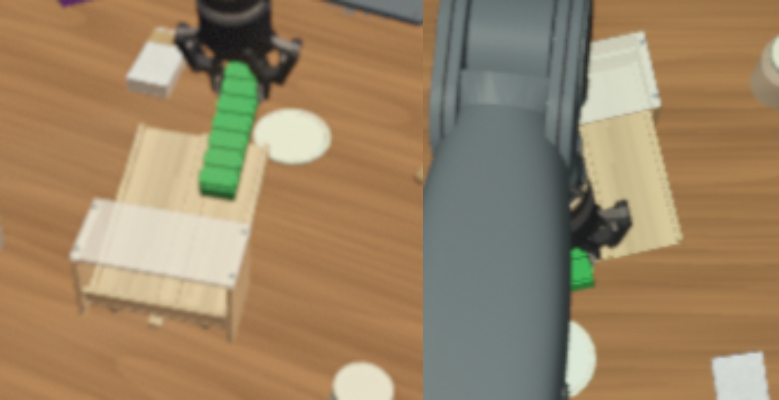

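The organiser hangs over the narrow bay in the scene view. The arm hides it from the top camera, so I'll fit it with the scene camera.

```bash
cat >> h.py <<'E'
def slopecheck(P,off):
    q,c,r,n=itempose(P)
    x=(P-stop(off))@FT  # slope coords
    Q=x[abs(P[:,2]-np.c_[P[:,:2],np.ones(len(P))]@q)<.004]*1000
    rr=cv2.minAreaRect(Q[:,:2].astype(np.float32))
    print("pitch",-np.degrees(np.arctan(q[:2]@F0[:2,0])),"roll",np.degrees(np.arctan(q[:2]@F0[:2,1])),"n",n)
    print("slope rect",rr,"y pct",np.percentile(Q[:,1],[2,50,98]).round(1),"x",np.percentile(Q[:,0],[1,99]).round(1),"h",np.median(Q[:,2]).round(1))
E
python3 - <<'E'
from h import *
d=np.load("pics/scene3.npy");p=cv2.imread("pics/scene3.png")
slopecheck(fitgreen(p,d,.08,"scene"),.045)
# tidy floor in slope coords, seen in first scene & top image
for n in("scene","top"):
    d=np.load(f"pics/{n}0.npy"); W=cloud(n,d); x=(W-stop(.045))@FT*1000
    for yo in(0,-81):
        m=(x[...,0]<-105)&(x[...,0]>-200)&(abs(x[...,1]-yo)<15)&(d>0)&(abs(x[...,2])<15)
        Q=x[m]; A=np.c_[Q[:,:2],np.ones(len(Q))]; print(n,yo,m.sum(),"h",np.median(Q[:,2]),"slopes",np.linalg.lstsq(A,Q[:,2],rcond=None)[0][:2])
E
```

```text
pitch 14.468770204824251 roll -0.9820508901331154 n 678
slope rect ((-185.38528442382812, 1.770345687866211), (155.70703125, 38.43430709838867), 1.2778816223144531) y pct [-16.7   1.6  19. ] x [-258.9 -109.7] h 92.5
scene 0 310 h -0.6305831685048722 slopes [-0.00787598  0.00440739]
scene -81 302 h -0.47324054067780286 slopes [ 0.00136175 -0.01734455]
top 0 450 h 0.17222754491068729 slopes [0.00065608 0.00519861]
top -81 455 h -0.17740570520518076 slopes [-0.00051664 -0.00351672]
```

```bash
python3 -m creep '[[[0,25,0,0,0,0],[0,45,0,0,0,0],[0,56,0,0,0,0],[0,56,0,0,0,0],[0,56,0,0,0,0]]]'
python3 - <<'E'
from h import *
p,d=read_camera("scene"); slopecheck(fitgreen(p,d,.05,"scene"),.045); s=observe(); print(s["force"])
print(delta(stop(.045)-FT[:,0]*.128+FT[:,2]*.012,toolR(FT,1)))
cv2.imwrite("pics/s4.png",cv2.resize(p[150:320,190:370],None,fx=3.3,fy=3.3,interpolation=cv2.INTER_CUBIC))
E
```

```text
clock: 6.15
tool_pos: [0.4651, -0.0108, 0.0891]
orientation: [-1.583, 0.03, 0.361]
force: [0.3, 0.4, -0.9]
grip_width: 0.0384
pitch 14.464668124542637 roll -0.364339743170841 n 642
slope rect ((-185.7557830810547, 0.42113685607910156), (154.26246643066406, 37.92790603637695), 1.4631164073944092) y pct [-16.8  -0.1  17.7] x [-258.4 -109.7] h 37.8
[-0.27070671 -0.10683511 -1.02667559]
[ 1.099e+02  2.900e+00  2.600e+00 -0.000e+00 -2.000e-01  1.000e-01]
```

View pics/s4.png

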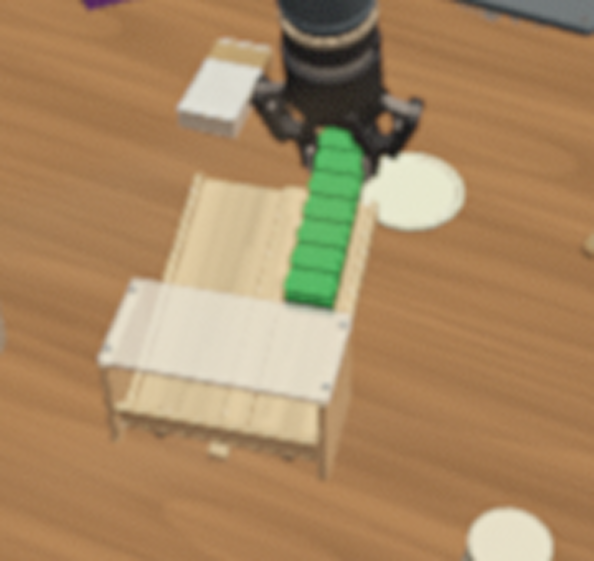

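The organiser is about 6 mm above the bay floor (fit height 37.8 = 32 + 6) and laterally centred to 0.4 mm. Sliding down.

```bash
python3 -m creep '[[[20,2,0,0,0,0],[45,3,0,0,0,0],[70,3,0,0,0,0],[90,3,0,0,0,0],[100,3,0,0,0,0],[100,3,0,0,0,0],[100,3,0,0,0,0]]]'
python3 - <<'E'
from h import *
s=observe(); print(s["force"])
print(delta(stop(.045)-FT[:,0]*.128+FT[:,2]*.012,toolR(FT,1)))
p,d=read_camera("scene")
cv2.imwrite("pics/s5.png",cv2.resize(p[150:320,190:370],None,fx=3.3,fy=3.3,interpolation=cv2.INTER_CUBIC))
E
```

```text
clock: 6.9
tool_pos: [0.5595, 0.0093, 0.0627]
orientation: [-1.583, 0.029, 0.361]
force: [-0.3, 0.3, -0.7]
grip_width: 0.0385
[-0.25005483  0.31124644 -0.71926029]
[10.2  0.5  2.7  0.  -0.2  0.1]
```

View pics/s5.png

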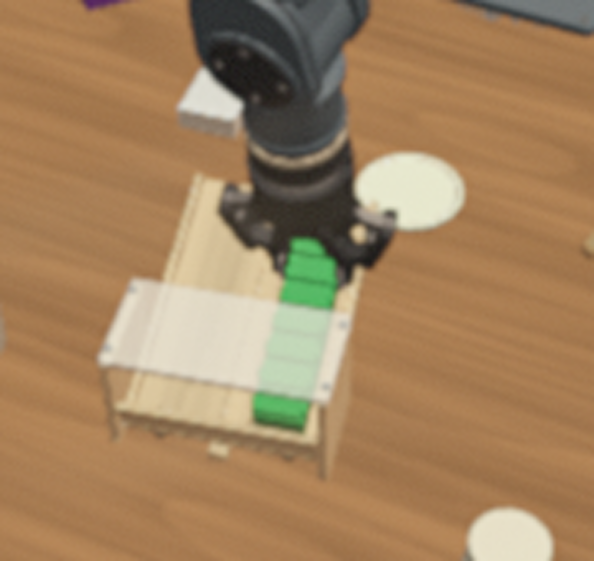

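It is under the shelf with no contact force. Next I touch down, then push gently to the stop.

```bash
python3 -m creep '[[[0,1.5,0,0,0,0],[0,3,0,0,0,0],[0,3,0,0,0,0]]]'
python3 -m creep '[[[3,3,0,0,0,0],[6,3,0,0,0,0],[8,3,0,0,0,0],[8,3,0,0,0,0]]]'
python3 - <<'E'
from h import *
s=observe(); print(FT.T@s["force"])
print(delta(stop(.045)-FT[:,0]*.128+FT[:,2]*.012,toolR(FT,1)))
E
```

```text
clock: 7.25
tool_pos: [0.558, 0.009, 0.0599]
orientation: [-1.583, 0.03, 0.36]
force: [0.3, -0.1, -1.0]
grip_width: 0.0385
clock: 7.65
tool_pos: [0.5653, 0.0103, 0.056]
orientation: [-1.584, 0.029, 0.36]
force: [-0.6, -0.4, 4.8]
grip_width: 0.0386
[-1.83316586 -0.21369784  4.48392765]
[ 2.9 -4.5  3.   0.  -0.3  0.1]
```

```bash
python3 -m creep '[[[1.5,-1,0,0,0,0],[3,-1,0,0,0,0],[4.5,-1,0,0,0,0],[6,-1,0,0,0,0],[6,-1,0,0,0,0]]]'
python3 - <<'E'
from h import *
s=observe(); print(FT.T@s["force"])
print(delta(stop(.045)-FT[:,0]*.128+FT[:,2]*.012,toolR(FT,1)))
E
```

```text
clock: 8.15
tool_pos: [0.5657, 0.0105, 0.0559]
orientation: [-1.584, 0.04, 0.37]
force: [-13.4, -2.6, 8.5]
grip_width: 0.0384
[-15.29973829   0.32455549   4.82267173]
[ 2.4 -4.6  2.8  0.  -0.3 -0.6]
```

The push is blocked with 15 N along the slope, within 2 mm of the expected home. Releasing and retreating along the floor normal.

```bash
python3 -m creep '[[[0,0,0,0,0,0],[0,0,0,0,0,0],[0,0,0,0,0,0],[0,0,0,0,0,0]]]' 0.7 60
python3 -m creep '[[[0,-20,0,0,0,0],[0,-50,0,0,0,0],[-40,-90,0,0,0,0],[-80,-120,0,0,0,0],[-80,-120,0,0,0,0]]]'
python3 - <<'E'
from h import *
p,d=read_camera("scene"); np.save("pics/s6.npy",d); slopecheck(fitgreen(p,d,.02,"scene",.09),.045); s=observe(); print(s["force"])
cv2.imwrite("pics/s6.png",cv2.resize(p[150:320,190:370],None,fx=3.3,fy=3.3,interpolation=cv2.INTER_CUBIC))
E
```

```text
clock: 8.55
tool_pos: [0.5663, 0.0107, 0.0557]
orientation: [-1.584, 0.039, 0.369]
force: [0.8, 0.9, -0.0]
grip_width: 0.0595
clock: 9.05
tool_pos: [0.5216, 0.0007, 0.199]
orientation: [-1.587, 0.032, 0.362]
force: [0.2, 0.4, 0.5]
grip_width: 0.0594
pitch 13.080906317043826 roll -0.3603243885720535 n 223
slope rect ((-127.7093276977539, 0.6025199890136719), (35.83879852294922, 49.449913024902344), 88.52106475830078) y pct [-16.9   0.7  16.2] x [-151.8 -104.4] h 30.9
[-0.62516306  0.48295223  1.13729988]
```

View pics/s6.png

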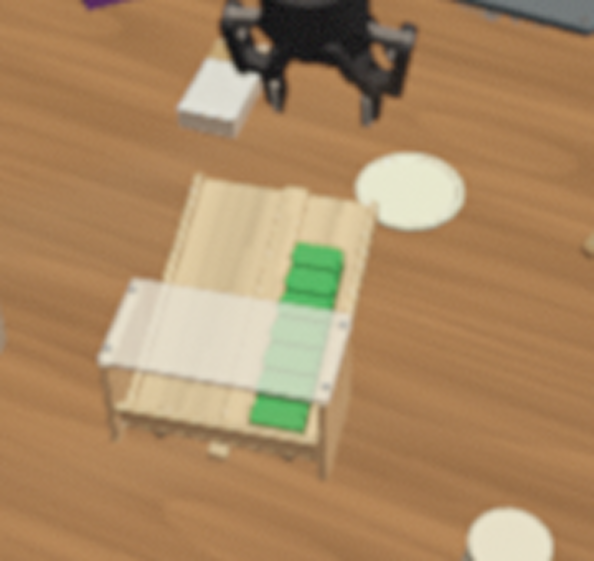

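The organiser lies flush, with its fit height at 30.9 against 32, and its end is at the stop. Next, the case: centre (498,314) mm, yaw -25°, measured 155x58x40, the only grey case in reach at px (128,205).

```bash
python3 - <<'E'
from h import *
F=frame(-25); c=np.array([.4984,.3136,0]); g=c-F[:,0]*.048
print(g,delta(g+[0,0,.13],toolR(F,1)),observe()["joints"].round(2))
E
```

```text
[0.45489723 0.33388568 0.        ] [ 20.4  62.8 340.    4.9  36.9 -13.8] [-0.08  0.31  0.3   1.8  -0.08 -0.28]
```

```bash
python3 -m creep '[[[3,8,48,0.7,5.2,-2],[6,17,97,1.4,10.5,-4],[9,26,145,2.1,15.8,-6],[12,35,194,2.8,21,-8],[15,44,242,3.5,26.3,-10],[18,53,291,4.2,31.6,-12],[20,63,340,4.9,36.9,-13.8],[20,63,340,4.9,36.9,-13.8],[20,63,340,4.9,36.9,-13.8],[20,63,340,4.9,36.9,-13.8]]]' 1 60
python3 - <<'E'
from h import *
F=frame(-25); c=np.array([.4984,.3136,0]); g=c-F[:,0]*.048
print(delta(g+[0,0,.003],toolR(F,1)),observe()["joints"].round(2))
p,d=read_camera("scene"); cv2.imwrite("pics/s7.png",cv2.resize(p[130:320,330:530],None,fx=3.1,fy=3.1,interpolation=cv2.INTER_CUBIC))
E
```

```text
clock: 10.1
tool_pos: [0.4548, 0.3332, 0.1292]
orientation: [-1.545, 0.344, -0.342]
force: [0.3, 0.1, 0.6]
grip_width: 0.0859
[-1.000e-01  1.262e+02  9.000e-01  1.000e-01 -1.000e-01 -0.000e+00] [ 0.51  0.15  0.01  1.43 -0.    0.95]
```

View pics/s7.png

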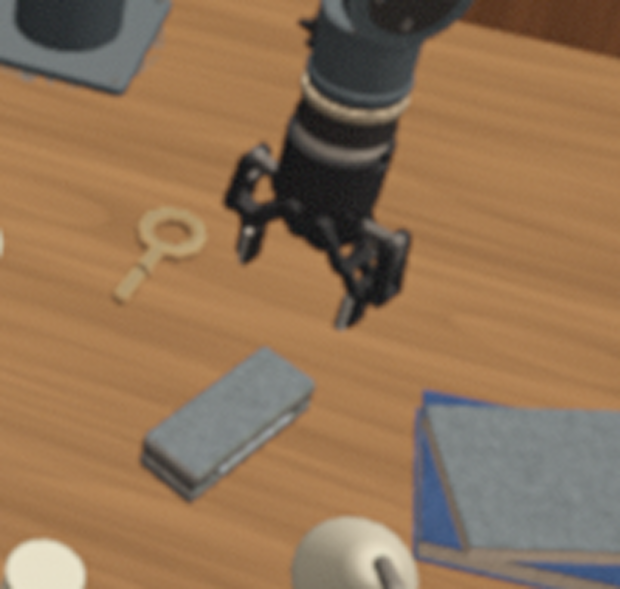

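The open jaws line up with the robot-side end of the case (crop 270,370), and the rattle is clear. Descending.

```bash
python3 -m creep '[[[0,45,1,0,0,0],[0,90,1,0,0,0],[0,112,1,0,0,0],[0,122,1,0,0,0],[0,126,1,0,0,0],[0,126,1,0,0,0],[0,126,1,0,0,0]]]' 1 60
python3 - <<'E'
from h import *
p,d=read_camera("scene"); cv2.imwrite("pics/s8.png",cv2.resize(p[130:320,330:530],None,fx=3.1,fy=3.1,interpolation=cv2.INTER_CUBIC)); print(observe()["force"])
E
```

```text
clock: 10.85
tool_pos: [0.4574, 0.3342, 0.0058]
orientation: [-1.541, 0.342, -0.346]
force: [-0.4, 0.5, 0.7]
grip_width: 0.0855
[ 0.45380743 -0.82500354 -0.16462597]
```

View pics/s8.png

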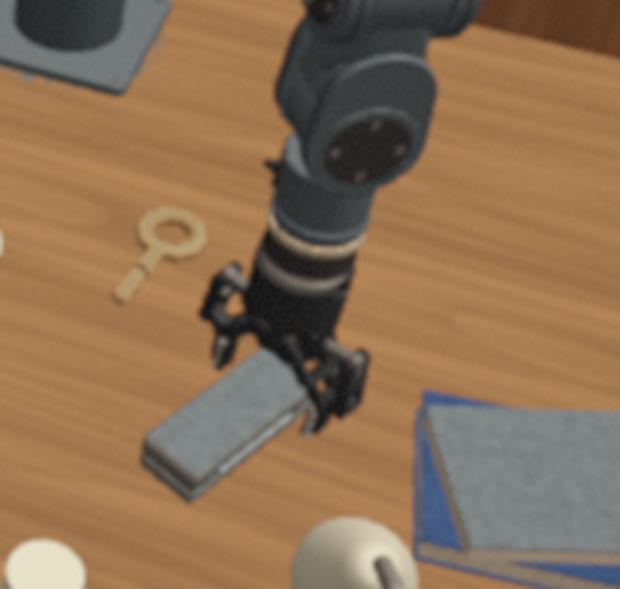

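```bash
python3 -m creep '[[[0,2,0,0,0,0],[0,2,0,0,0,0],[0,2,0,0,0,0],[0,2,0,0,0,0],[0,2,0,0,0,0],[0,2,0,0,0,0],[0,2,0,0,0,0],[0,2,0,0,0,0]]]' 0 70
python3 -m creep '[[[0,-20,0,0,0,0],[0,-50,0,0,0,0],[0,-90,0,0,0,0],[0,-130,0,0,0,0],[0,-150,0,0,0,0],[0,-150,0,0,0,0],[0,-150,0,0,0,0]]]'
python3 - <<'E'
from h import *
for n in("scene","top"):
    p,d=read_camera(n); cv2.imwrite(f"pics/{n}9.png",p);np.save(f"pics/{n}9.npy",d)
a=cv2.imread("pics/scene9.png")[100:320,330:530];b=p[100:300,50:250]
cv2.imwrite("pics/m9.png",np.hstack([cv2.resize(a,(360,400)),cv2.resize(b,(400,400))]))
print(observe()["force"],observe()["tool_pos"])
E
```

```text
clock: 11.7
tool_pos: [0.4585, 0.3351, 0.0055]
orientation: [-1.539, 0.34, -0.348]
force: [-0.2, 0.9, 5.8]
grip_width: 0.0572
clock: 12.4
tool_pos: [0.4571, 0.3346, 0.1542]
orientation: [-1.54, 0.341, -0.347]
force: [-0.5, -0.1, -2.1]
grip_width: 0.0572
[-0.74413995  0.02683334 -2.07342798] [0.45608769 0.33389227 0.15230562]
```

View pics/m9.png

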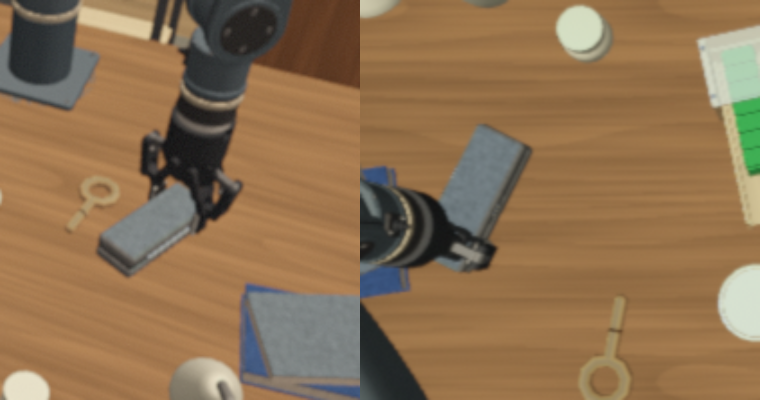

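The case is lifted and held level. Next I measure it in the hand, and also check the organiser's position, since the top view is clear of the arm there.

```bash
python3 - <<'E'
from h import *
t=observe()["tool_pos"]; F=frame(-25.)
for n in("top","scene"):
    d=np.load(f"pics/{n}9.npy");W=cloud(n,d); x=(W-t)@F
    m=(x[...,0]>.02)&(x[...,0]<.2)&(abs(x[...,1])<.06)&(abs(x[...,2]-.034)<.012)&(d>0)
    Q=x[m]*1000; A=np.c_[Q[:,:2],np.ones(len(Q))]; q=np.linalg.lstsq(A,Q[:,2],rcond=None)[0]
    r=cv2.minAreaRect(Q[:,:2].astype(np.float32))
    print(n,m.sum(),"h",np.median(Q[:,2]),"slopes deg",np.degrees(q[:2]),r,"x99",np.percentile(Q[:,0],[99,100]),"y",np.percentile(Q[:,1],[2,98]))
p=cv2.imread("pics/top9.png");d=np.load("pics/top9.npy"); slopecheck(fitgreen(p,d,.02,"top"),.045)
Rt=toolR(FT,1); S=stop(-.036)
for up,h in((.245,.09),(.235,.012),(.125,.012)):
    P=S-FT[:,0]*up+FT[:,2]*h; print(up,h,P.round(3),delta(P,Rt))
E
```

```text
top 1310 h 35.15829948973217 slopes deg [-0.53034372  2.60634811] ((71.31131744384766, -2.220895767211914), (58.61119842529297, 101.99005126953125), 88.53715515136719) x99 [121.27632014 122.87646951] y [-30.28521445  24.50556921]
scene 987 h 35.31724145189799 slopes deg [-1.59048392 -3.11420037] ((72.69744873046875, 1.0249996185302734), (58.63454055786133, 106.85436248779297), 88.455322265625) x99 [124.42648346 126.62522198] y [-25.23602027  29.6610314 ]
pitch 14.250214147866432 roll -0.10590390496663435 n 493
slope rect ((-118.95042419433594, -3.4851913452148438), (37.95802688598633, 85.50553131103516), 89.87173461914062) y pct [-20.7  -2.9  14.4] x [-159.3  -77.4] h 31.8
0.245 0.09 [ 0.494 -0.085  0.164] [ 212.3  -12.  -363.4   -4.7  -37.3   13.9]
0.235 0.012 [ 0.485 -0.087  0.086] [ 204.6   66.1 -369.3   -4.7  -37.3   13.9]
0.125 0.012 [ 0.589 -0.064  0.059] [ 289.1   93.4 -304.4   -4.7  -37.3   13.9]
```

The case is gripped 46 mm behind its centre, with its bottom about 5 mm below the TCP. The organiser's rear end reads 159 mm up the slope, against 160 for home. Carrying the case over.

```bash
python3 -m creep '[[[20,-8,-36,-0.5,-3.7,1.4],[42,-15,-73,-1,-7.5,2.8],[64,-20,-109,-1.4,-11.2,4.2],[85,-20,-145,-1.9,-15,5.6],[106,-20,-182,-2.4,-18.7,7],[127,-20,-218,-2.8,-22.4,8.4],[149,-20,-254,-3.3,-26.1,9.8],[170,-20,-291,-3.8,-29.8,11.2],[191,-16,-327,-4.2,-33.5,12.6],[212,-12,-363,-4.7,-37.3,13.9],[212,-12,-363,-4.7,-37.3,13.9],[212,-12,-363,-4.7,-37.3,13.9],[212,-12,-363,-4.7,-37.3,13.9]]]'
cat >> h.py <<'E'
def casecheck(p,d,off,n="scene",hlo=20):
    W=cloud(n,d); x=(W-stop(off))@FT*1000; hsv=cv2.cvtColor(p,cv2.COLOR_BGR2HSV)
    m=(d>0)&(abs(x[...,1])<50)&(x[...,0]<10)&(x[...,0]>-270)&(x[...,2]>hlo)&(hsv[...,0]>85)&(hsv[...,0]<125)&(hsv[...,2]>90)
    k,l,st,_=cv2.connectedComponentsWithStats(m.astype(np.uint8)); i=1+np.argmax(st[1:,4]); Q=x[l==i]
    h=np.median(Q[:,2]); Q=Q[abs(Q[:,2]-h)<6]; A=np.c_[Q[:,:2],np.ones(len(Q))]; q=np.linalg.lstsq(A,Q[:,2],rcond=None)[0]
    print("case n",len(Q),"h",h.round(1),"tilt x,y deg",np.degrees(q[:2]).round(2),cv2.minAreaRect(Q[:,:2].astype(np.float32)),"x",np.percentile(Q[:,0],[1,99]).round(1),"y",np.percentile(Q[:,1],[2,98]).round(1))
E
python3 - <<'E'
from h import *
p,d=read_camera("scene"); cv2.imwrite("pics/sA.png",cv2.resize(p[130:320,190:390],None,fx=3.1,fy=3.1,interpolation=cv2.INTER_CUBIC)); print(observe()["force"])
casecheck(p,d,-.036)
Rt=toolR(FT,1); S=stop(-.036)
for up,h in((.235,.012),(.125,.012)):
    P=S-FT[:,0]*up+FT[:,2]*h; print(up,h,P.round(3),delta(P,Rt))
E
```

```text
clock: 13.8
tool_pos: [0.4931, -0.0838, 0.163]
orientation: [-1.58, 0.029, 0.368]
force: [-0.1, 0.2, -2.4]
grip_width: 0.0572
[-0.42917917 -0.29551209 -2.46611289]
case n 412 h 556.9 tilt x,y deg [1.1  5.64] ((-254.06495666503906, -2.726696014404297), (69.07567596435547, 65.54493713378906), 63.10720443725586) x [-269.3 -213.8] y [-37.3  35.8]
0.235 0.012 [ 0.485 -0.087  0.086] [10.2 77.3 -1.8 -0.1  0.1 -0.1]
0.125 0.012 [ 0.589 -0.064  0.059] [ 1.202e+02  7.710e+01 -2.000e+00 -1.000e-01  1.000e-01 -1.000e-01]
```

View pics/sA.png

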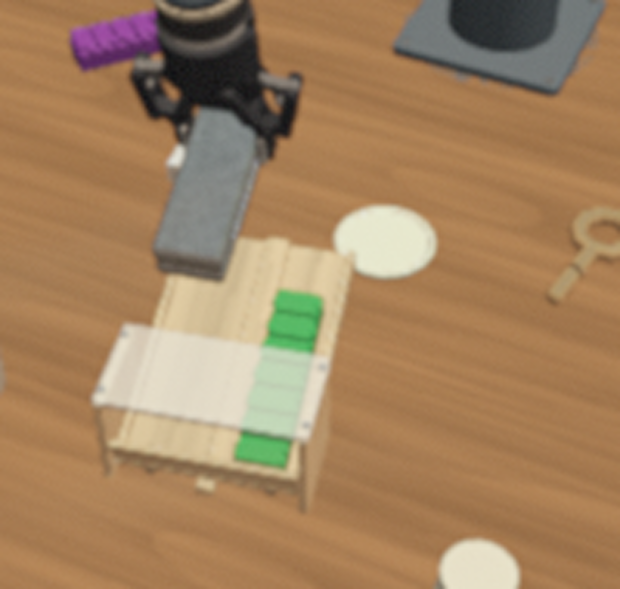

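The case hangs in line above the wide bay. Lowering it to about 7 mm over the floor.

```bash
sed -i 's/(x\[...,2\]>hlo)/(x[...,2]>hlo)\&(x[...,2]<hlo+60)/' h.py
python3 -m creep '[[[5,25,-1,0,0,0],[10,50,-2,0,0,0],[10,68,-2,0,0,0],[10,76,-2,0,0,0],[10,76,-2,0,0,0],[10,76,-2,0,0,0]]]'
python3 - <<'E'
from h import *
p,d=read_camera("scene"); cv2.imwrite("pics/sB.png",cv2.resize(p[130:320,190:390],None,fx=3.1,fy=3.1,interpolation=cv2.INTER_CUBIC)); print(observe()["force"])
casecheck(p,d,-.036)
Rt=toolR(FT,1); S=stop(-.036)
P=S-FT[:,0]*.125+FT[:,2]*.012; print(delta(P,Rt))
E
```

```text
clock: 14.45
tool_pos: [0.4852, -0.087, 0.0884]
orientation: [-1.581, 0.026, 0.367]
force: [0.9, -0.2, -1.2]
grip_width: 0.0573
[-0.16786396 -0.7095331  -2.17928501]
case n 1 h 48.4 tilt x,y deg [-13.56   1.23] ((-202.6693878173828, 18.317134857177734), (0.0, 0.0), 0.0) x [-202.7 -202.7] y [18.3 18.3]
[ 1.096e+02  2.900e+00 -1.000e-01  0.000e+00  1.000e-01  0.000e+00]
```

View pics/sB.png

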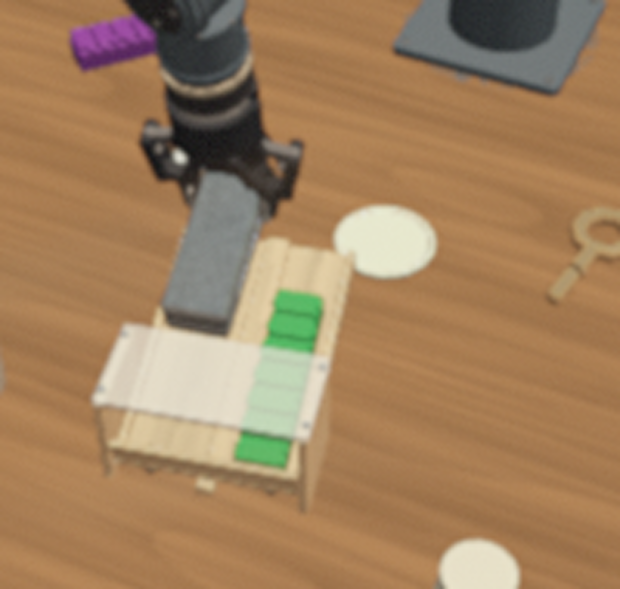

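```bash
sed -i 's/(hsv\[...,0\]>85)&(hsv\[...,0\]<125)&(hsv\[...,2\]>90)/(hsv[...,1]<75)\&(hsv[...,2]>60)\&(hsv[...,2]<170)/' h.py
python3 - <<'E'
from h import *
p,d=read_camera("scene"); casecheck(p,d,-.036)
E
```

```text
case n 985 h 48.1 tilt x,y deg [-0.55 -0.78] ((-180.26168823242188, 2.2052383422851562), (141.22792053222656, 74.3541259765625), 2.5904181003570557) x [-247.1 -111.6] y [-27.7  28.5]
```

The case is centred to 0.4 mm, its top is 48 mm off the floor (the shelf edge is at 54), and it is parallel to the slope. I'll drop 4 mm and slide.

```bash
python3 -m creep '[[[0,4,0,0,0,0],[10,5,0,0,0,0],[35,5,0,0,0,0],[60,5,0,0,0,0],[82,5,0,0,0,0],[98,5,0,0,0,0],[98,5,0,0,0,0],[98,5,0,0,0,0]]]'
python3 - <<'E'
from h import *
s=observe(); print(FT.T@s["force"])
p,d=read_camera("scene"); cv2.imwrite("pics/sC.png",cv2.resize(p[130:320,190:390],None,fx=3.1,fy=3.1,interpolation=cv2.INTER_CUBIC))
Rt=toolR(FT,1); S=stop(-.036)
P=S-FT[:,0]*.125+FT[:,2]*.005; print(delta(P,Rt))
E
```

```text
clock: 15.35
tool_pos: [0.5774, -0.0671, 0.0594]
orientation: [-1.582, 0.026, 0.367]
force: [-0.5, -0.0, -2.3]
grip_width: 0.0572
[ 0.06268419  0.10529772 -2.33786088]
[11.7  4.9  0.2  0.   0.1  0. ]
```

View pics/sC.png

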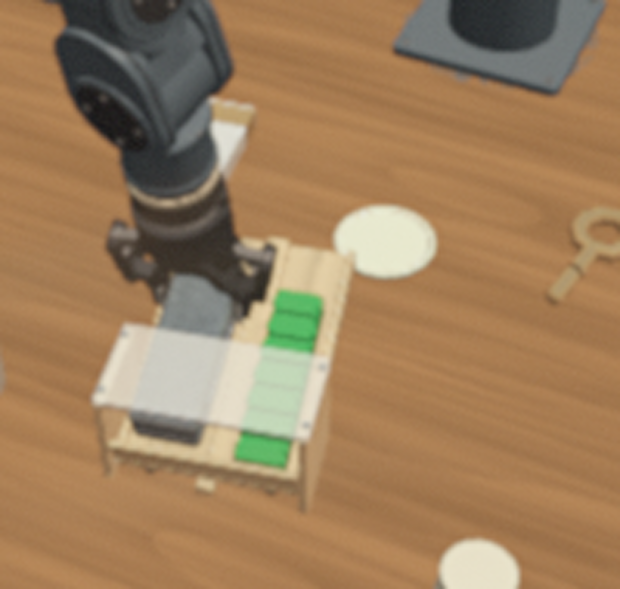

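The case is under the shelf, with clear space to the organiser. Next I touch down and push.

```bash
python3 -m creep '[[[0,2,0,0,0,0],[0,3,0,0,0,0],[0,3.5,0,0,0,0],[0,3.5,0,0,0,0]]]'
python3 -m creep '[[[3,0,0,0,0,0],[6,0.5,0,0,0,0],[9,0.5,0,0,0,0],[9,0.5,0,0,0,0]]]'
python3 - <<'E'
from h import *
s=observe(); print(FT.T@s["force"])
Rt=toolR(FT,1); S=stop(-.036)
P=S-FT[:,0]*.125+FT[:,2]*.005; print(delta(P,Rt))
E
```

```text
clock: 15.8
tool_pos: [0.576, -0.0675, 0.0565]
orientation: [-1.582, 0.026, 0.366]
force: [-0.4, 0.0, -1.5]
grip_width: 0.0571
clock: 16.2
tool_pos: [0.5848, -0.0655, 0.0535]
orientation: [-1.582, 0.026, 0.366]
force: [0.8, 0.3, -2.2]
grip_width: 0.0565
[ 1.32425649  0.16280474 -1.89429666]
[2.5 0.7 0.2 0.  0.1 0. ]
```

```bash
python3 -m creep '[[[0,1.5,0,0,0,0],[2,2,0,0,0,0],[4,2,0,0,0,0],[6,2,0,0,0,0],[6,2,0,0,0,0]]]'
python3 - <<'E'
from h import *
s=observe(); print(FT.T@s["force"])
Rt=toolR(FT,1); S=stop(-.036)
P=S-FT[:,0]*.125+FT[:,2]*.005; print(delta(P,Rt))
E
```

```text
clock: 16.7
tool_pos: [0.5887, -0.0649, 0.0519]
orientation: [-1.583, 0.028, 0.369]
force: [-5.7, -1.4, 8.6]
grip_width: 0.0574
[-7.83998296 -0.14742336  6.85477793]
[-1.7  0.2  0.4  0.   0.1 -0.1]
```

```bash
python3 -m creep '[[[3,-1,0,0,0,0],[5,-1,0,0,0,0],[5,-1,0,0,0,0]]]'
python3 - <<'E'
from h import *
s=observe(); print(FT.T@s["force"])
P=stop(-.036)-FT[:,0]*.125+FT[:,2]*.005; print(delta(P,toolR(FT,1)))
E
python3 -m creep '[[[0,0,0,0,0,0],[0,0,0,0,0,0],[0,0,0,0,0,0]]]' 0.82 60
```

```text
clock: 17.0
tool_pos: [0.5889, -0.065, 0.0528]
orientation: [-1.583, 0.036, 0.378]
force: [-13.0, -3.6, 9.0]
grip_width: 0.0572
[-15.33042785  -0.7761002    5.4100167 ]
[-1.7  1.1  0.6  0.1  0.2 -0.8]
clock: 17.3
tool_pos: [0.5895, -0.0649, 0.0525]
orientation: [-1.583, 0.035, 0.377]
force: [0.7, -0.1, 0.8]
grip_width: 0.0702
```

Blocked again at 15 N with no further motion, and released cleanly. Lifting out and moving the arm aside to check.

```bash
python3 -m creep '[[[0,-15,0,0,0,0],[0,-50,0,0,0,0],[0,-95,0,0,0,0],[-40,-130,0,0,0,0],[-80,-150,40,0,0,0],[-120,-160,85,0,0,0],[-130,-160,130,0,0,0],[-130,-160,180,0,0,0],[-130,-160,230,0,0,0],[-130,-160,280,0,0,0],[-130,-160,320,0,0,0],[-130,-160,320,0,0,0],[-130,-160,320,0,0,0]]]'
python3 - <<'E'
from h import *
for n in("scene","top"):
    p,d=read_camera(n); cv2.imwrite(f"pics/{n}F.png",p);np.save(f"pics/{n}F.npy",d)
    casecheck(p,d,-.036,n); slopecheck(fitgreen(p,d,.02,n,.09),.045)
a=cv2.imread("pics/sceneF.png")[170:320,200:330];b=p[90:230,200:320]
cv2.imwrite("pics/mF.png",np.hstack([cv2.resize(a,(433,500),interpolation=cv2.INTER_CUBIC),cv2.resize(b,(367,428+72),interpolation=cv2.INTER_CUBIC)]))
E
```

```text
clock: 18.6
tool_pos: [0.4379, 0.2308, 0.2406]
orientation: [-1.584, 0.031, 0.379]
force: [-0.3, -0.0, 0.0]
grip_width: 0.0701
case n 393 h 38.9 tilt x,y deg [ 0.59 -1.07] ((-124.1949462890625, 1.176443099975586), (54.44092559814453, 56.24135208129883), 0.8969261646270752) x [-150.4  -97.8] y [-25.5  28. ]
pitch 13.600062457600792 roll -0.09779282451775742 n 224
slope rect ((-128.05406188964844, 0.5914058685302734), (36.52581787109375, 49.454505920410156), 87.93092346191406) y pct [-16.5   0.6  17. ] x [-152.3 -105.3] h 31.3
case n 725 h 39.6 tilt x,y deg [0.16 0.1 ] ((-117.6272201538086, -0.345855712890625), (57.117977142333984, 80.63973999023438), 89.30797576904297) x [-156.2  -80. ] y [-27.4  27. ]
pitch 14.0785115347606 roll -0.32074837627349667 n 485
slope rect ((-119.47282409667969, -3.4038639068603516), (37.03923034667969, 85.45206451416016), 89.8008804321289) y pct [-20.7  -3.   14.3] x [-159.5  -77.7] h 31.7
```

View pics/mF.png

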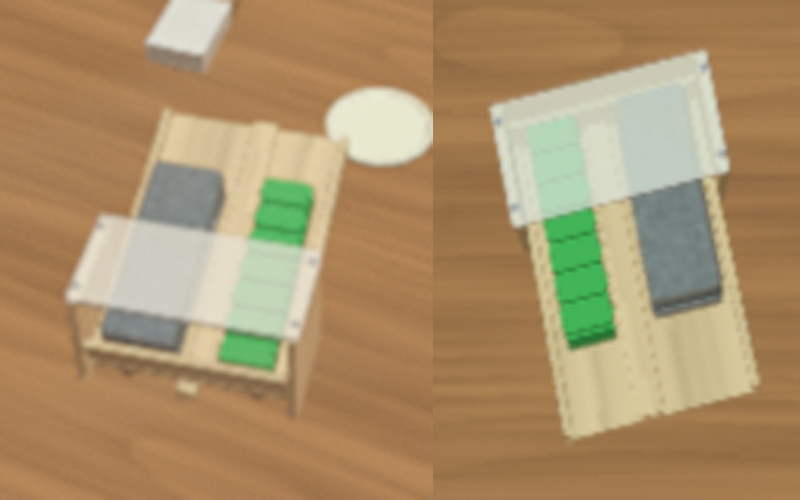

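View pics/topF.png

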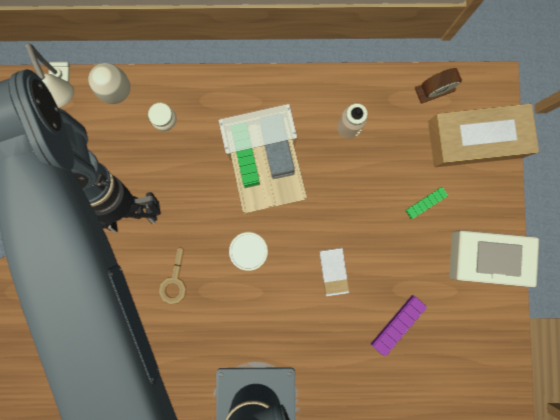

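Both pieces lie flat in their bays. The rear ends read 159.5 mm (organiser, home 160) and 156 mm (case, home 155), and yaw is under 1°. The bottle (355,118), rattle (175,277), coaster (248,251), carton (334,272) and jar (162,117) are at the same pixels as at the start. The arm touches nothing.

```bash
python3 - <<'E'
from workcell import *
s=observe(); print(s["clock"],s["force"]); print(job_done())
E
```

```text
18.7 [-0.6652523   0.14074326 -0.51086851]
the job is handed in; nothing more can be done
None
```

I put the large green pill organiser, lids up, into the narrow bay. Then I put the spectacle case, right way up, into the wide bay. Each was slid under the shelf and pushed until it was blocked at the stop with about 15 N, then released. The job was handed in at 18.7 s.

| Check (last views) | Organiser | Case |
|---|---|---|
| Rear end up the slope, top camera | 159.5 mm (home 160) | 156 mm (home 155) |
| Top face above the floor | 31.7 mm (should be 32) | 39.6 mm (should be 40) |
| Yaw off the bay | under 1° | under 1° |

- **Disagreement:** the two cameras differ by 3–4 mm on the organiser's sideways position (about -3 mm top, +0.6 mm scene). Both are within its 6 mm side play. The scene camera also puts both rear ends 6–7 mm shorter; it clips ends by about 5 mm, as it did on the organiser before insertion.
- **Not measured:** I saw contact with the stop only through the push force and the rear-end positions, not as a direct view of the gap.
- **Other things:** the bottle, rattle, coaster, carton and jar, and the other two pill organisers, look unmoved by eye in the final top view. The arm ended clear of everything.

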